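Knock the wax bars out of the hand mould

TASK

Lift the filled hand mould up and off its two hooks and turn it face down over the plywood board with the wax bars still in it. Rap it on the board, smartly and as often as it takes, until both bars have dropped out and lie on the board. Then set the empty mould down, clear of the bars, and let go of it; leave the other things on the bench alone.

Things in the scene. Friction and masses are not known exactly. Their poses are not given: they have to be found in the camera images.
- mould: Grey plastic hand mould, 0.34 kg empty, a tray 100 x 100 x 42 mm deep with a grip bar on its back, hung upright on the stand. Origin: centre of the flat back. Own axes as hung: z up, x along the grip bar, +y out of the open face (back y = 0, rim y = 42 mm). Face down = +y straight down: resting so on its rim, the origin is 42 mm and the grip bar 97 mm above the surface.
- mouth (a point): Centre of the mould's open face, in the rim's plane. Inside, two stiff orange 8 mm lips over its ends hold each bar, also face down. Slow pressing does little; each smart knock of the rim (0.15 to 0.3 m/s) bends them and they stay bent; after one to six knocks the bar drops out, not always both at once. Do not come down on a fallen bar: knock again beside it.
- loops (a point): Midway between the tops of the mould's two steel wire loops, which hang on the prongs: wire 5 mm thick, each loop 24 mm wide, rising 46 mm above the mould's top edge, at mould x = -30 and +30 mm, y = 8 mm.
- grip_bar (a point): Middle of the mould's black eight-sided grip bar: 20 mm across flats, along mould x, 76 mm free between its sockets, centre 55 mm behind the back (mould y = -55 mm, z = 0); sprung along mould y, 3.5 N per mm, 8 mm each way. Flats every 45 degrees. Held by fingers about 50 mm open pointing 45 degrees down towards the mould's back; face down they then point 45 degrees down the other way.
- stand: Fixed zinc stand, 217 mm high. Origin: on the bench, 115 mm below the hung mould's origin, same axes. Foot and posts stand on the open side (y = 55 to 155 mm). At x = -30, +30 mm a 6 mm prong runs from its post to y = -12 mm, centre 205.5 mm up, its tip turned up 11 mm. To free the mould raise it 18 to 32 mm, then draw it at least 45 mm towards -y.
- bar_a: Amber wax bar 40 x 24 x 70 mm (its own x, y, z; z is upright in the hung mould), about 0.08 kg, in the pocket at mould x = -23 mm. Origin: its centre, at mould y = 16.5 mm. Lying flat on the board its centre is 24 mm above the bench.
- bar_b: The second wax bar, same as bar_a, in the pocket at mould x = +23 mm.
- board: Fixed plywood board 240 x 240 mm, 12 mm thick, flat on the bench. Origin: centre of its underside; z up.
- caddy: Yellow plastic tool caddy 130 x 280 mm with a carrying bar, 176 mm high. Origin: centre of its underside. Leave alone.
- dustpan: Stainless dustpan 200 x 220 x 50 mm, handle another 110 mm to its +x. Origin: centre of the pan's underside. Leave alone.
- bowl: Brown ceramic bowl, 150 mm across, 70 mm high. Origin: centre of its underside. Leave alone.
- jar: Glass jar with a white cap, 72 mm across, 100 mm high. Origin: centre of its underside. Leave alone.
- brush: Small hand brush lying flat along its x. Origin: on its underside. Leave alone.
- bracket: Loose zinc angle bracket 90 x 40 x 74 mm. Origin: centre of the underside of its lying leg. Leave alone.
There are look-alikes about, which are no part of the job. Of the things that look like the stand, take the one that is farthest from the robot's base at the start.

How it is judged:
By the outcome, as a careful person would: the job done as asked, in the order asked, and still so for the second after the job is handed in, with the robot touching nothing.
It also fails if it takes over 48 s, if anything falls off the work surface, if the arm or the gripper's body presses on something with over 40 N, if the wrist force passes 120 N, or if a joint passes its speed limit or range.

ROBOT

A 6-joint arm with a two-finger parallel gripper is mounted at the origin on the work surface. World frame = base frame: x ahead of the robot, y to its left, z up, the work surface at z = 0. Lengths are in m, angles in rad, forces in N, time in s.
With the tool pointing down it reaches from about 0.35 to 0.95 m from the base axis. Payload 17.4 kg.
Tool frame: the origin (TCP) lies at the very end of the fingers, on their centre line; the grasp point (between the pads) lies 19 mm behind it; z points along the fingers, y is the direction in which the jaws open and shut (so a half turn about z gives the same grasp; the last joint's range is limited). The gripper opens to 93 mm and grips with 3 to 60 N. Pads are 15 mm wide; open, the fingers measure 128 mm over their backs; the gripper's body (75 mm by 188 mm) begins 65 mm behind the grasp point.
Start: joints at [-1.367, 0.116, 1.442, -0, 1.584, -0.038], TCP at [0.162, -0.655, 0.219] pointing down, gripper open.
Joint ranges: [-2.83, 2.83], [-0.83, 2.19], [0.07, 2.5], [-1.14, 4.28], [0.01, 3], [-2.97, 2.97]. Speed limits (rad/s): [1.89, 1.89, 2.22, 3.14, 3.14, 3.14].

INTERFACE

Orientations are given as a unit quaternion [x, y, z, w].
In Python, from plant import r, viewer, models gives the robot as it stands. Calls block until the motion is done:
- r.move_pose(position, orientation): joint-space move of the TCP to a pose.
- r.move_l(position, v=0.15, ori=None, force_limit=None): straight line of the TCP; ori=None keeps the orientation; v is the mean speed in m/s. With force_limit (N) it stops when the force on the tool has changed by that much, and returns True; else False.
- r.goto_joints(angles): joint-space move.
- r.let_go() and r.clamp(newtons=None): open the fingers fully, or close them until they stop; newtons is the grip in N (None keeps the last).
- r.pause(seconds).
- r.ik(position, orientation): joint angles nearest the present ones, or None.
- r.sense(): the state.
- viewer.get_image(name): name is "scene" or "top"; returns (picture, depth): 420x560x3 uint8, blue, green, red; 420x560 float32, m along the optical axis (not along the pixel's ray), 0 where there is no reading.
- viewer.get_calibration(name): a dict with "camera_matrix" (3x3 intrinsics, pixels), "dist_coeffs" ([k1, k2, p1, p2, k3] as OpenCV has them; the pictures are not rectified), "extrinsics" (4x4, takes a point from camera to world coordinates). Camera axes: x right, y down, z forward; pixel columns grow to the right and rows downward; lengths in m; the calibration is good to about 2 mm. A picture is of the moment at which its call begins. get_calibration takes no time and is no camera call.
A pose or a line that the arm cannot do raises r.PlanningError and nothing moves.
- r.job_done(): hands the job in, once; it reports no verdict.
Trained networks look in the newest picture that a camera, given by its name, has taken for a name from the list of things; names that differ only in an ending like _2 or _b are one class to them, and where a whole thing is asked for, a point or a joint stands for the part that bears it (a point fixed in the world has none). Each returns a list of dicts, best first, with "confidence" (0 to 1); they miss things now and then, are a little off and sometimes report something else, mostly with a low value. They report only what shows in the picture. A call takes as long as a camera call. They do not tell look-alikes from the thing itself.
- models.look_for(camera, label): "bbox" ([left, top, right, bottom] in pixels, round what is visible of it).
- models.silhouettes(camera, label): "mask" (420x560 bool, what is visible of it) and "bbox" ([left, top, right, bottom] in pixels, round what is visible of it).
The state is a dict: "time_s": time; "joints": joint angles; "dq": joint speeds; "joint_efforts": joint torques, N m; "tcp_pos": TCP position; "orientation": TCP orientation; "ft_force": force on the tool from outside, world axes, zero at the start; "wrist_torque": the same for the moment, N m; "finger_gap": finger opening in m.
Only numpy, scipy, OpenCV 4.12 (cv2) and the standard library are available. Lean on these libraries where they do the work, as an engineer would, in place of code of your own. Each camera call takes 0.05 s, during which the arm holds its last target.

## Working session

There is one attempt and no reset: what is moved stays moved. The work goes in short steps, each a Python script; the robot and the scene stay as the last script left them, time stands still between calls to the robot, and variables do not carry over. Pictures are saved under pics/ and viewed, and the job is handed in when it is done.

```bash
ls; mkdir -p pics; python3 - <<'E'
from plant import r,viewer,models
import cv2,numpy as np
for n in ("scene","top"):
    im,d=viewer.get_image(n); cv2.imwrite(f"pics/{n}0.png",im); np.save(f"pics/{n}0.npy",d)
    c=viewer.get_calibration(n); print(n,c["camera_matrix"],c["dist_coeffs"],np.round(c["extrinsics"],3))
print(r.sense())
E
```

```text
pics
scene [[445.89633199   0.         284.5100292 ]
 [  0.         445.89633199 202.12139369]
 [  0.           0.           1.        ]] [-0.14484157  0.          0.          0.          0.        ] [[-0.562  0.502 -0.658  1.473]
 [ 0.827  0.337 -0.449  0.681]
 [-0.004 -0.797 -0.604  1.029]
 [ 0.     0.     0.     1.   ]]
top [[529.16758787   0.         276.87744877]
 [  0.         529.16758787 209.6974424 ]
 [  0.           0.           1.        ]] [-0.01751971  0.          0.          0.          0.        ] [[-0.019 -0.992  0.128  0.344]
 [-1.     0.018 -0.009  0.04 ]
 [ 0.007 -0.128 -0.992  1.556]
 [ 0.     0.     0.     1.   ]]
{'time_s': 0.1, 'joints': array([-1.36679975e+00,  1.16454345e-01,  1.44218516e+00, -3.37324545e-05,
        1.58403435e+00, -3.78033486e-02]), 'dq': array([ 0.00136107, -0.00054726, -0.00185854, -0.00161814,  0.00110238,
       -0.00056441]), 'joint_efforts': array([ 2.84252274e-03, -7.22892594e+01, -6.23865938e+01,  7.82884285e-02,
        2.27127189e-02, -6.01972761e-05]), 'tcp_pos': array([ 0.16157016, -0.6551837 ,  0.21797627]), 'orientation': array([ 9.92700378e-01,  1.20605421e-01, -6.16767875e-05, -5.37331985e-04]), 'ft_force': array([ 0.43955583, -0.09894596, -0.0883958 ]), 'wrist_torque': array([ 0.01906829,  0.01366744, -0.00448308]), 'finger_gap': 0.09285941939334964}
```

View pics/scene0.png

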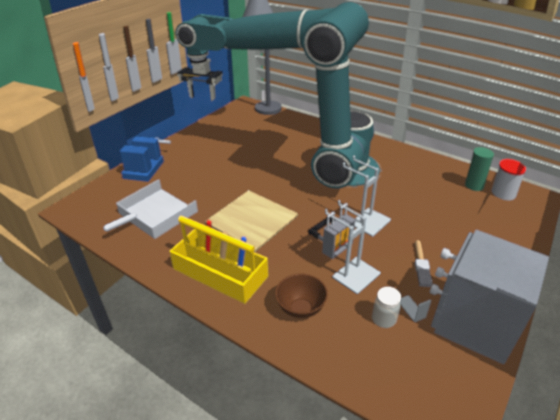

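View pics/top0.png

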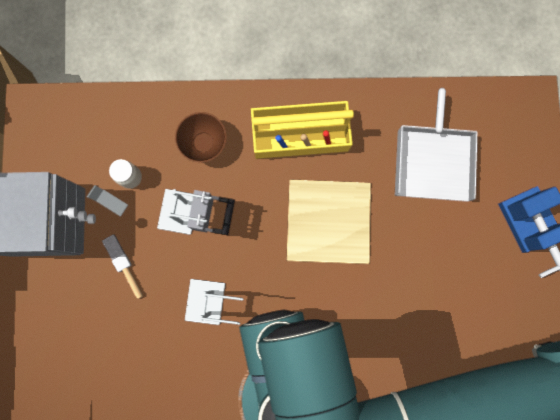

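The top view shows the hung mould at about (200,212): its stand foot is on the left at (178,212) and its grip bar on the right at (228,215). The board is at (329,222). An empty look-alike stand sits nearer the base at (205,302). Next I'll measure these from depth.

```bash
cat > h.py <<'E'
import cv2,numpy as np
from plant import r,viewer,models
def cloud(n,d,mask=None):
    c=viewer.get_calibration(n);K=c["camera_matrix"];T=np.array(c["extrinsics"])
    if mask is None: mask=np.ones(d.shape,bool)
    v,u=np.nonzero(mask&(d>0))
    p=cv2.undistortPoints(np.c_[u,v].astype(float)[:,None],np.array(K),np.array(c["dist_coeffs"]))[:,0]
    z=d[v,u]; P=np.c_[p*z[:,None],z]@T[:3,:3].T+T[:3,3]
    return P,u,v
def proj(n,P):
    c=viewer.get_calibration(n);T=np.linalg.inv(np.array(c["extrinsics"]))
    q=cv2.projectPoints(np.asarray(P,float).reshape(-1,1,3),cv2.Rodrigues(T[:3,:3])[0],T[:3,3],np.array(c["camera_matrix"]),np.array(c["dist_coeffs"]))[0]
    return q[:,0]
E
python3 - <<'E'
from h import *
for n,lab in (("top","mould"),("top","grip_bar"),("top","stand"),("top","board"),("scene","mould"),("scene","grip_bar"),("scene","stand"),("scene","board")):
    d=np.load(f"pics/{n}0.npy")
    for i,m in enumerate(models.silhouettes(n,lab)[:3]):
        P,u,v=cloud(n,d,m["mask"]); 
        print(n,lab,round(m["confidence"],2),m["bbox"],len(P),np.round(np.median(P,0),3),np.round(P.min(0),3),np.round(P.max(0),3))
        np.save(f"pics/m_{n}_{lab}_{i}.npy",m["mask"])
for n,(a,b,c,e) in (("top",(140,165,260,255)),("scene",(290,140,410,300))):
    im=cv2.imread(f"pics/{n}0.png")[b:e,a:c]
    s=6 if n=="top" else 3.7
    cv2.imwrite(f"pics/{n}0z.png",cv2.resize(im,None,fx=s,fy=s,interpolation=cv2.INTER_CUBIC))
E
```

```text
top mould 0.91 [182.6, 190.6, 233.3, 234.7] 1078 [0.524 0.22  0.159] [ 0.467  0.146 -0.005] [0.58  0.266 0.221]
top grip_bar 0.62 [212.1, 194.9, 234.9, 235.9] 363 [0.516 0.165 0.123] [ 0.464  0.144 -0.   ] [0.569 0.205 0.133]
top stand 0.98 [184.8, 277.7, 234.0, 324.7] 1509 [0.278 0.226 0.009] [ 0.215  0.14  -0.007] [0.342 0.297 0.215]
top stand 0.93 [159.8, 188.2, 207.7, 233.9] 1288 [0.538 0.306 0.01 ] [ 0.477  0.204 -0.005] [0.612 0.378 0.22 ]
top board 0.94 [288.7, 180.6, 370.5, 267.4] 6627 [ 0.506 -0.124  0.012] [ 0.381 -0.25  -0.006] [ 0.635 -0.001  0.028]
scene mould 0.9 [306.5, 213.0, 354.5, 257.3] 968 [0.551 0.23  0.125] [ 0.282  0.081 -0.007] [0.582 0.293 0.209]
scene mould 0.67 [399.3, 295.2, 430.4, 323.9] 472 [0.587 0.531 0.004] [ 0.523  0.474 -0.006] [0.615 0.564 0.078]
scene grip_bar 0.62 [370.3, 284.7, 400.6, 328.4] 918 [0.671 0.468 0.074] [ 0.527  0.404 -0.006] [0.69  0.5   0.104]
scene grip_bar 0.5 [308.3, 218.5, 333.3, 236.4] 151 [0.541 0.165 0.12 ] [ 0.43   0.111 -0.   ] [0.568 0.186 0.126]
scene stand 0.97 [346.0, 156.3, 388.5, 238.0] 887 [0.277 0.224 0.01 ] [-0.004  0.077 -0.007] [0.511 0.31  0.211]
scene stand 0.71 [326.1, 201.4, 382.9, 295.7] 1413 [0.548 0.306 0.009] [ 0.237  0.08  -0.004] [0.611 0.377 0.217]
scene board 0.88 [207.8, 190.6, 296.7, 251.1] 2906 [ 0.512 -0.117  0.01 ] [ 0.364 -0.266 -0.008] [0.762 0.087 0.171]
```

```bash
python3 - <<'E'
from h import *
d=np.load("pics/top0.npy")
m=np.zeros(d.shape,bool); m[170:250,145:250]=1
P,u,v=cloud("top",d,m)
for lo,hi in ((.002,.012),(.08,.14),(.14,.18),(.18,.23)):
    s=(P[:,2]>lo)&(P[:,2]<hi); Q=P[s]
    print(lo,len(Q),np.round(Q.min(0),3),np.round(Q.max(0),3),cv2.minAreaRect(Q[:,:2].astype(np.float32)) if len(Q)>3 else 0)
m=np.zeros(d.shape,bool); m[170:275,280:380]=1
P,u,v=cloud("top",d,m); s=(P[:,2]>.007)&(P[:,2]<.02);print("board",np.median(P[s,2]),cv2.minAreaRect(P[s,:2].astype(np.float32)))
s=P[:,2]<.006;print("bench",np.median(P[s,2]))
E
```

```text
0.002 2569 [0.429 0.106 0.002] [0.67  0.417 0.012] ((0.5497008562088013, 0.26305118203163147), (0.31192803382873535, 0.23612214624881744), 88.94467163085938)
0.08 580 [0.464 0.143 0.08 ] [0.576 0.31  0.14 ] ((0.5266648530960083, 0.22746534645557404), (0.15305085480213165, 0.1005246564745903), 78.48519897460938)
0.14 593 [0.476 0.208 0.14 ] [0.58  0.307 0.18 ] ((0.5330575108528137, 0.2601885497570038), (0.09065955132246017, 0.10055457055568695), 78.86029815673828)
0.18 291 [0.483 0.198 0.18 ] [0.576 0.31  0.221] ((0.531130313873291, 0.25341036915779114), (0.10296366363763809, 0.08666078746318817), 79.23609924316406)
board 0.012245811245366167 ((0.505672812461853, -0.12905314564704895), (0.29218995571136475, 0.3082239329814911), 88.8677749633789)
bench 0.0002352341663045543
```

View pics/top0z.png

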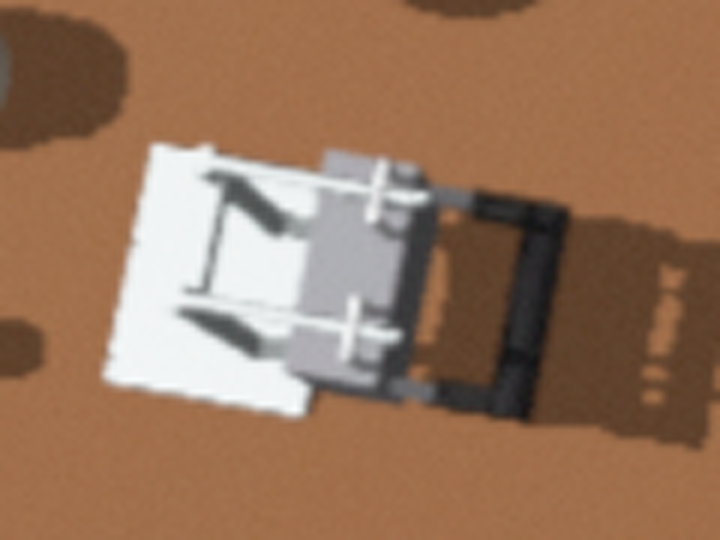

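View pics/scene0z.png

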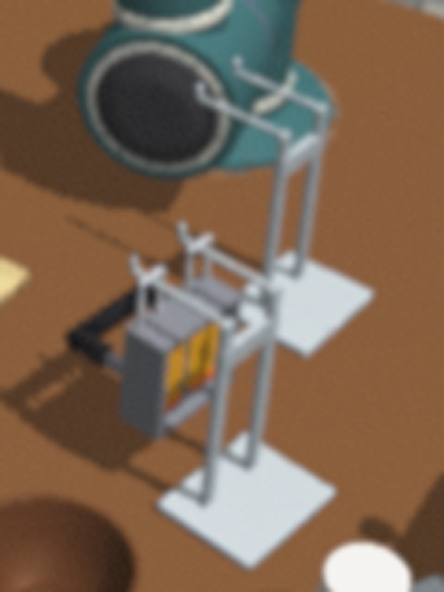

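```bash
python3 - <<'E'
from h import *
d=np.load("pics/top0.npy")
m=np.zeros(d.shape,bool); m[170:250,145:250]=1
P,u,v=cloud("top",d,m)
for a in (9,10,11,12,13):
    t=np.radians(a); x=np.array([np.cos(t),-np.sin(t)]); y=np.array([np.sin(t),np.cos(t)])
    # back body points z .14-.165 (top edge at z=.165)
    s=(P[:,2]>.15)&(P[:,2]<.175); X=P[s,:2]@x; Y=P[s,:2]@y
    f=lambda A:np.round(np.percentile(A,[2,5,50,95,98]),4)
    print(a,len(X),"X",f(X),"Y",f(Y),np.median(P[s,2]))
    s=(P[:,2]>.10)&(P[:,2]<.14)&(P[:,1]<.21); X=P[s,:2]@x; Y=P[s,:2]@y; print("  bar",s.sum(),f(X),f(Y),f(P[s,2]))
s=(P[:,2]>.119)&(P[:,2]<.14)&(P[:,1]<.19);print(cv2.fitLine(P[s,:2].astype(np.float32),cv2.DIST_HUBER,0,.001,.001).ravel(),cv2.minAreaRect(P[s,:2].astype(np.float32)))
E
```

```text
9 537 X [0.4359 0.4383 0.4842 0.53   0.5332] Y [0.2954 0.2966 0.3193 0.3767 0.3781] 0.16459659131566107
  bar 407 [0.433  0.4349 0.4868 0.5302 0.5317] [0.2306 0.2317 0.2449 0.2836 0.2929] [0.1127 0.1146 0.123  0.1286 0.1307]
10 537 X [0.4304 0.4328 0.4784 0.5243 0.5275] Y [0.304  0.305  0.3277 0.3854 0.3864] 0.16459659131566107
  bar 407 [0.4286 0.4303 0.4824 0.5254 0.5271] [0.2394 0.2401 0.2531 0.2928 0.3021] [0.1127 0.1146 0.123  0.1286 0.1307]
11 537 X [0.4244 0.427  0.4726 0.5185 0.5218] Y [0.3126 0.3132 0.3358 0.3938 0.3946] 0.16459659131566107
  bar 407 [0.4238 0.4257 0.4781 0.5205 0.5223] [0.2478 0.2483 0.2613 0.3019 0.3112] [0.1127 0.1146 0.123  0.1286 0.1307]
12 537 X [0.4185 0.4211 0.4666 0.5125 0.5157] Y [0.3207 0.3214 0.3441 0.4021 0.403 ] 0.16459659131566107
  bar 407 [0.4192 0.4208 0.4735 0.5156 0.5171] [0.2561 0.2565 0.2695 0.3108 0.3202] [0.1127 0.1146 0.123  0.1286 0.1307]
13 537 X [0.4126 0.415  0.4606 0.5065 0.5096] Y [0.3286 0.3296 0.3522 0.4099 0.4111] 0.16459659131566107
  bar 407 [0.4144 0.4157 0.4688 0.5109 0.512 ] [0.264  0.2647 0.2777 0.3197 0.3291] [0.1127 0.1146 0.123  0.1286 0.1307]
[ 0.98899335 -0.1479601   0.52032375  0.16202617] ((0.5161898136138916, 0.17489445209503174), (0.04618600010871887, 0.1003773957490921), 79.2113265991211)
```

Everything agrees on a mould yaw of about 11° and an origin near (0.524, 0.216). I'll check that by overlaying the model on both views, and check arm reach for grasping the bar horizontally and at 45°.

```bash
cat >> h.py <<'E'
from scipy.spatial.transform import Rotation as Ro
A=np.radians(11.0); OX,OY=.473,.312
XM=np.array([np.cos(A),-np.sin(A),0]); YM=np.array([np.sin(A),np.cos(A),0]); ZM=np.array([0,0,1.])
O=XM*OX+YM*OY+ZM*.115
M=np.c_[XM,YM,ZM]
def W(p): return O+M@np.asarray(p,float)
def quat(zt,yt):
    zt=zt/np.linalg.norm(zt); yt=yt/np.linalg.norm(yt); return Ro.from_matrix(np.c_[np.cross(yt,zt),yt,zt]).as_quat()
E
python3 - <<'E'
from h import *
import itertools
t=r.sense()["time_s"]
segs=[]
def box(x0,x1,y0,y1,z0,z1):
    c=[np.array(p) for p in itertools.product((x0,x1),(y0,y1),(z0,z1))]
    return [(a,b) for a,b in itertools.combinations(c,2) if (a!=b).sum()==1]
segs+=box(-.05,.05,0,.042,-.05,.05)+box(-.038,.038,-.065,-.045,-.01,.01)
segs+=box(-.05,.05,.055,.155,-.115,-.109) if 0 else [(np.array(a),np.array(b)) for a,b in []]
for s in(-.03,.03): segs.append((np.array([s,-.012,.0905]),np.array([s,.06,.0905])))
foot=[(-.05,.055,-.112),(.05,.055,-.112),(.05,.155,-.112),(-.05,.155,-.112)]
segs+=[(np.array(foot[i]),np.array(foot[(i+1)%4])) for i in range(4)]
for n,(a,b,c,e),s in (("top",(140,165,260,255),6),("scene",(290,140,410,300),3.7)):
    im=cv2.imread(f"pics/{n}0.png")[b:e,a:c]; im=cv2.resize(im,None,fx=s,fy=s,interpolation=cv2.INTER_CUBIC)
    for p,q in segs:
        uv=((proj(n,[W(p),W(q)])-[a,b]+.5)*s).astype(int); cv2.line(im,tuple(map(int,uv[0])),tuple(map(int,uv[1])),(0,0,255),1)
    cv2.imwrite(f"pics/{n}0ov.png",im)
print("O",O,"bar",W([0,-.055,0]))
for name,zt,yt in (("horiz",YM,ZM),("45",YM-ZM,YM+ZM)):
  for sg in(1,-1):
    q=quat(zt,sg*yt); zz=zt/np.linalg.norm(zt)
    for off in(-.08,0.019):
        p=W([0,-.055,0])+zz*off
        j=r.ik(p,q); print(name,sg,off,None if j is None else np.round(j,2))
    # flipped
    F=Ro.from_rotvec(-np.pi/2*XM)
    for yaw in(0,-.5,.5):
        RR=Ro.from_rotvec([0,0,yaw])*F
        qf=(RR*Ro.from_quat(q)).as_quat(); zf=RR.apply(zz)
        j=r.ik(np.array([.506,-.125,.109])+zf*.019,qf); print("   flip",yaw,None if j is None else np.round(j,2))
print(r.sense()["time_s"]-t)
E
```

```text
O [0.52384206 0.21601503 0.115     ] bar [0.51334757 0.16202553 0.115     ]
horiz 1 -0.08 [-0.5   0.18  2.12  1.36  1.8  -2.33]
horiz 1 0.019 [-0.3   0.15  2.16  1.5   1.65 -2.31]
   flip 0 [-0.29 -0.16  1.92 -0.    1.38 -1.67]
   flip -0.5 [-0.29 -0.16  1.92  0.    1.38 -1.17]
   flip 0.5 [-0.29 -0.16  1.92 -0.    1.38 -2.17]
horiz -1 -0.08 [-0.5   0.18  2.12  1.36  1.8   0.81]
horiz -1 0.019 [-0.3   0.15  2.16  1.5   1.65  0.83]
   flip 0 [-0.29 -0.16  1.92 -0.    1.38  1.47]
   flip -0.5 [-0.29 -0.16  1.92  0.    1.38  1.97]
   flip 0.5 [-0.29 -0.16  1.92 -0.    1.38  0.97]
45 1 -0.08 [-0.27 -0.27  2.03  0.78  1.5  -1.76]
45 1 0.019 [-0.13 -0.19  2.08  0.82  1.3  -1.76]
   flip 0 [ 0.08 -0.02  1.93 -0.75  1.51 -1.13]
   flip -0.5 [ 0.01  0.16  1.74 -0.59  1.77 -0.83]
   flip 0.5 [ 0.09 -0.25  2.14 -0.84  1.19 -1.49]
45 -1 -0.08 [-0.27 -0.27  2.03  0.78  1.5   1.38]
45 -1 0.019 [-0.13 -0.19  2.08  0.82  1.3   1.38]
   flip 0 [ 0.08 -0.02  1.93 -0.75  1.51  2.01]
   flip -0.5 [ 0.01  0.16  1.74 -0.59  1.77  2.31]
   flip 0.5 [ 0.09 -0.25  2.14 -0.84  1.19  1.66]
0.0
```

View pics/top0ov.png

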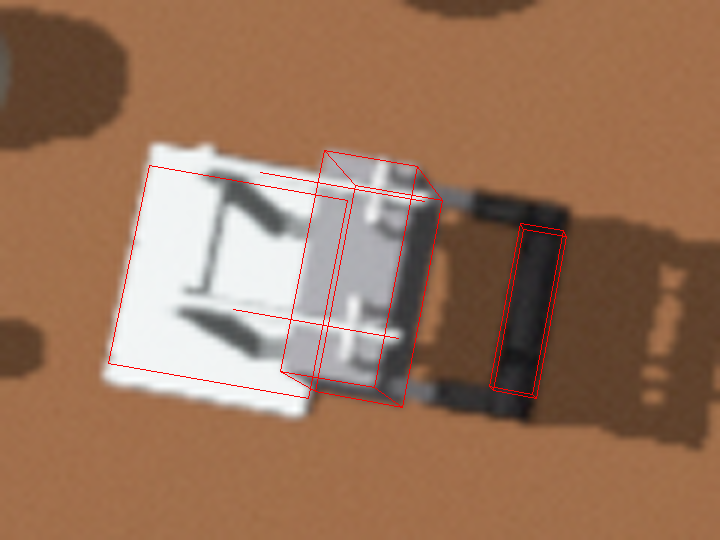

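View pics/scene0ov.png

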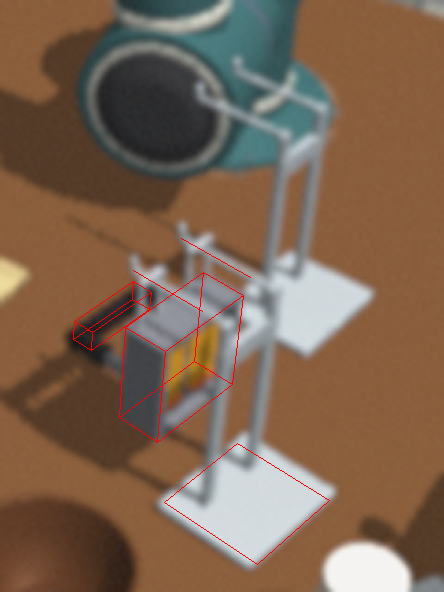

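```bash
python3 - <<'E'
from h import *
a,b,c,e=295,205,365,265
im=cv2.imread("pics/scene0.png")[b:e,a:c]; s=10
im=cv2.resize(im,None,fx=s,fy=s,interpolation=cv2.INTER_CUBIC)
im=np.clip(im.astype(float)*1.6,0,255).astype(np.uint8)
for p in ([-.038,-.055,0],[.038,-.055,0],[.038,-.055,.01],[-.038,-.055,.01],[.038,-.055,-.01]):
    uv=((proj("scene",[W(p)])[0]-[a,b]+.5)*s).astype(int); cv2.circle(im,tuple(map(int,uv)),4,(0,0,255),-1)
cv2.imwrite("pics/scene0zz.png",im)
E
```

```text
(no output)
```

View pics/scene0zz.png

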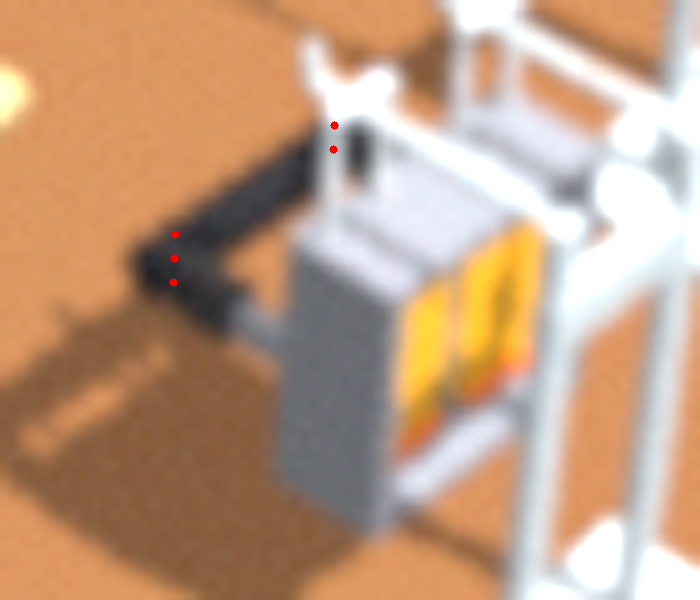

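The overlay fits to about 2 mm. I'll use the horizontal grasp, because fully open fingers then clear the mould's back by 36 mm. At 45° they would touch it. After the flip the tool points straight down. First I'll go through a waypoint above the board to an elevated pregrasp.

```bash
python3 - <<'E'
from h import *
q0=quat(YM,-ZM)
F=Ro.from_rotvec(-np.pi/2*XM); qf=(F*Ro.from_quat(q0)).as_quat()
r.move_pose([.46,-.15,.30],qf); s=r.sense();print(s["time_s"],np.round(s["joints"],2))
p=W([0,-.055-.10,0])+[0,0,.12]
print(r.ik(p,q0))
r.move_pose(p,q0); s=r.sense();print(s["time_s"],np.round(s["joints"],2),s["tcp_pos"])
for n in("scene","top"):
    im,d=viewer.get_image(n); cv2.imwrite(f"pics/{n}1.png",im)
E
```

```text
2.625 [-0.37 -0.31  1.71 -0.    1.75  1.39]
[-0.54169024 -0.03494695  2.09234502  1.40188183  1.87847892  1.05794065]
3.8917 [-0.54 -0.04  2.09  1.4   1.88  1.06] [0.49445139 0.06361773 0.23524599]
```

View pics/scene1.png

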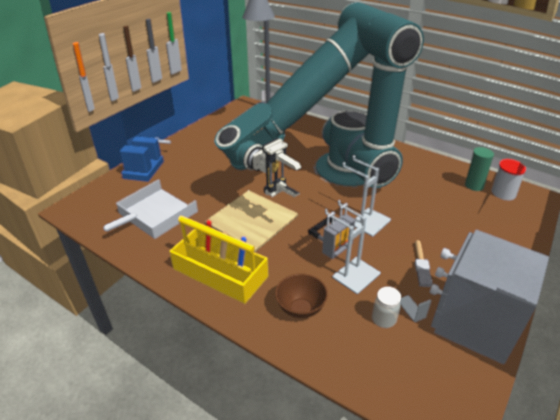

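View pics/top1.png

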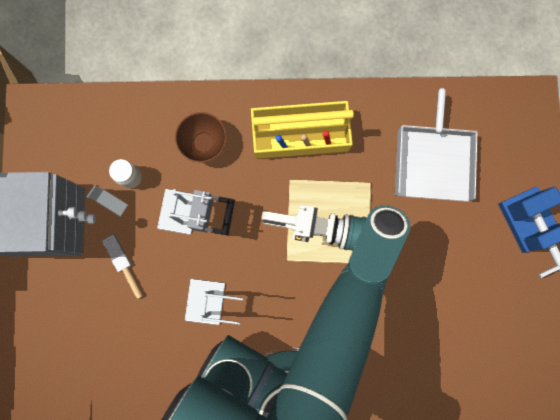

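The wrist end of the forearm, at (385,225) in the top view, clears everything, and the fingers point straight at the grip bar. I'll go down and then in, guarded by a force limit.

```bash
python3 - <<'E'
from h import *
q0=quat(YM,-ZM)
print(r.move_l(W([0,-.155,0]),v=.12,force_limit=10)); s=r.sense();print(s["time_s"],s["tcp_pos"],s["ft_force"])
print(r.move_l(W([0,-.055+.019,0]),v=.1,force_limit=8)); s=r.sense();print(s["time_s"],s["tcp_pos"],s["ft_force"])
for n in("scene","top"):
    im,d=viewer.get_image(n); cv2.imwrite(f"pics/{n}2.png",im)
ims=[cv2.resize(cv2.imread("pics/scene2.png")[130:310,220:420],None,fx=2,fy=2,interpolation=2),cv2.resize(cv2.imread("pics/top2.png")[130:310,140:340],None,fx=2,fy=2,interpolation=2)]
cv2.imwrite("pics/c2.png",np.hstack(ims))
E
```

```text
False
5.1417 [0.49445451 0.06375513 0.11556209] [0.51872709 0.18818766 0.50562241]
False
6.4833 [0.51704041 0.18035208 0.11496689] [-0.51488113  0.08344781  0.59987938]
```

View pics/c2.png

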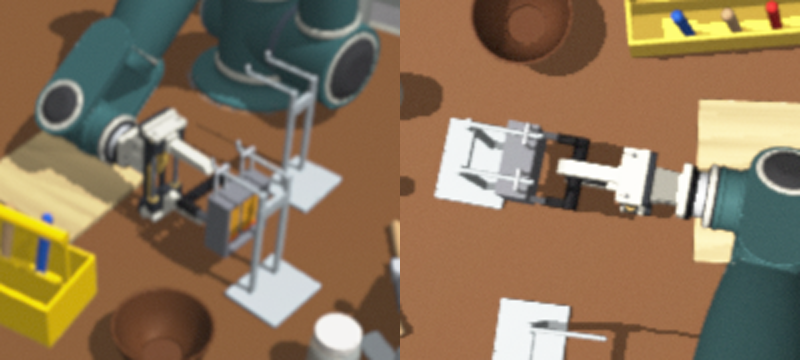

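The upper finger lies over the bar in the top view (crop at 575,170) and there has been no contact yet. Next I'll clamp and lift a little.

```bash
python3 - <<'E'
from h import *
r.clamp(60); s=r.sense();print(s["time_s"],s["finger_gap"],s["ft_force"],s["wrist_torque"])
r.move_l(W([0,-.036,.024]),v=.06,force_limit=25); s=r.sense();print(s["time_s"],s["tcp_pos"],s["finger_gap"],s["ft_force"],s["wrist_torque"])
for n in("scene","top"):
    im,d=viewer.get_image(n); cv2.imwrite(f"pics/{n}3.png",im)
ims=[cv2.resize(cv2.imread("pics/scene3.png")[130:310,220:420],None,fx=2,fy=2,interpolation=2),cv2.resize(cv2.imread("pics/top3.png")[130:310,140:340],None,fx=2,fy=2,interpolation=2)]
cv2.imwrite("pics/c3.png",np.hstack(ims))
E
```

```text
7.7167 0.020477042278942918 [0.09962998 2.38800853 2.34564014] [-0.35607264  0.05183352 -0.01680662]
8.2667 [0.51689709 0.18068529 0.13912862] 0.020264626389782815 [-0.89063198 -0.34310176 -4.90664543] [-1.54357938  0.3328684  -0.00748014]
```

View pics/c3.png

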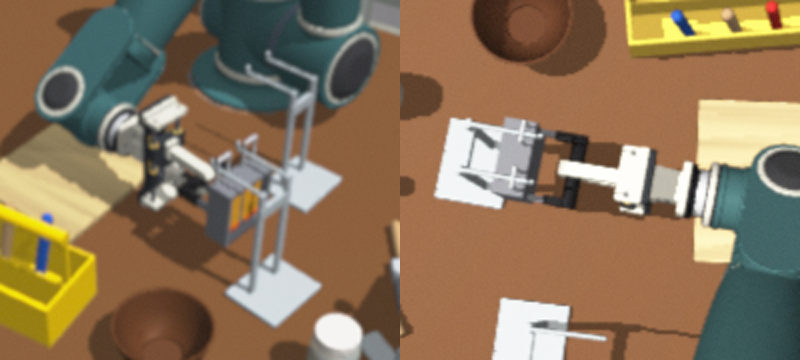

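The weight reads 4.9 N and the gap is 20.3 mm, so the bar is held on its flats and the loops are off the prongs. Drawing back now.

```bash
python3 - <<'E'
from h import *
print(r.move_l(W([0,-.036-.075,.024]),v=.1,force_limit=8)); s=r.sense();print(s["time_s"],s["tcp_pos"],s["finger_gap"],s["ft_force"],s["wrist_torque"])
print(r.move_l(W([0,-.036-.10,.16]),v=.15,force_limit=15)); s=r.sense();print(s["time_s"],s["tcp_pos"],s["finger_gap"],s["ft_force"],s["wrist_torque"])
for n in("scene","top"):
    im,d=viewer.get_image(n); cv2.imwrite(f"pics/{n}4.png",im); np.save(f"pics/{n}4.npy",d)
ims=[cv2.resize(cv2.imread("pics/scene4.png")[110:290,220:420],None,fx=2,fy=2,interpolation=2),cv2.resize(cv2.imread("pics/top4.png")[130:310,140:340],None,fx=2,fy=2,interpolation=2)]
cv2.imwrite("pics/c4.png",np.hstack(ims))
E
```

```text
False
9.2667 [0.50265186 0.10729664 0.13893168] 0.02054097065755655 [ 0.25886744 -0.55494275 -5.03905697] [-1.53555026  0.32190723 -0.00628305]
False
10.3417 [0.49767494 0.08276146 0.27411194] 0.02043093367019785 [-0.56396873  0.41971886 -4.44978966] [-1.53107268  0.33033494 -0.01447884]
```

View pics/c4.png

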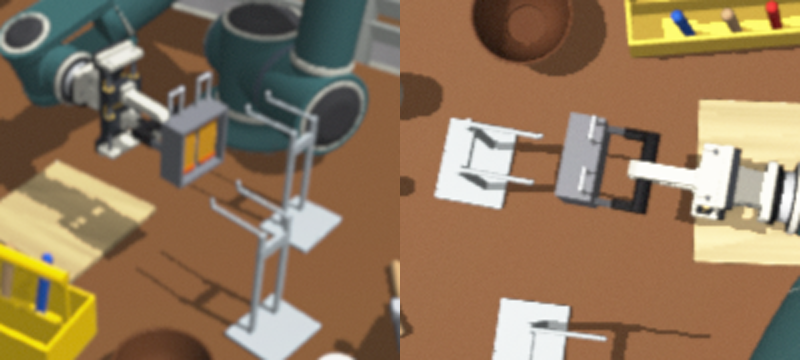

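The mould is free and both orange bars are still in it (crop at 205,140). Now I'll flip it over the board, aligned with the board's axes.

```bash
cat >> h.py <<'E'
# face-down: mould x=world x, mould y=-z, mould z=+y ; tool z=-Z world, tool y(-mould z) = -Y world
QF=quat(np.array([0,0,-1.]),np.array([0,-1.,0]))
E
python3 - <<'E'
from h import *
d=np.load("pics/top0.npy"); m=np.load("pics/m_top_board_0.npy"); 
m=cv2.erode(m.astype(np.uint8),np.ones((2,2)))>0
P,u,v=cloud("top",d,m); s=abs(P[:,2]-.012)<.01
print("board",cv2.minAreaRect(P[s,:2].astype(np.float32)),np.round(np.percentile(P[s],[1,50,99],axis=0),3))
print(r.ik([.445,-.185,.25],QF))
r.move_pose([.445,-.185,.25],QF)
s=r.sense();print(s["time_s"],np.round(s["joints"],2),s["tcp_pos"],s["finger_gap"],s["ft_force"],s["wrist_torque"])
for n in("scene","top"):
    im,d=viewer.get_image(n); cv2.imwrite(f"pics/{n}5.png",im); np.save(f"pics/{n}5.npy",d)
ims=[cv2.resize(cv2.imread("pics/scene5.png")[90:270,160:360],None,fx=2,fy=2,interpolation=2),cv2.resize(cv2.imread("pics/top5.png")[130:310,220:420],None,fx=2,fy=2,interpolation=2)]
cv2.imwrite("pics/c5.png",np.hstack(ims))
E
```

```text
board ((0.5054123401641846, -0.12678572535514832), (0.23859769105911255, 0.2406345009803772), 86.81671142578125) [[ 0.388 -0.243  0.004]
 [ 0.505 -0.126  0.012]
 [ 0.623 -0.009  0.02 ]]
[-4.46930749e-01 -3.18587464e-01  1.79377168e+00 -4.44089210e-16
  1.66640844e+00  1.12386558e+00]
11.7417 [-0.45 -0.32  1.8   0.    1.67  1.12] [ 0.44484261 -0.18424606  0.24876632] 0.020323511312984148 [ 0.13122495  1.16688465 -4.43401409] [-0.00102264 -0.00305079  0.0168182 ]
```

View pics/c5.png

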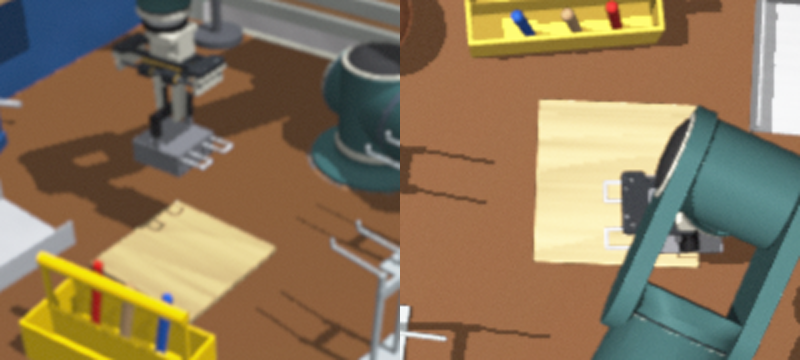

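The mould is face down and level over the board. I'll touch down slowly to find the contact height.

```bash
cat >> h.py <<'E'
def st(t=""):
    s=r.sense();print(t,round(s["time_s"],2),np.round(s["tcp_pos"],4),round(s["finger_gap"],4),np.round(s["ft_force"],1),np.round(s["wrist_torque"],2));return s
def snap(k,box1=(90,270,160,360),box2=(130,310,220,420)):
    out=[]
    for n,b in(("scene",box1),("top",box2)):
        im,d=viewer.get_image(n); cv2.imwrite(f"pics/{n}{k}.png",im); np.save(f"pics/{n}{k}.npy",d)
        out.append(cv2.resize(im[b[0]:b[1],b[2]:b[3]],None,fx=2,fy=2,interpolation=2))
    cv2.imwrite(f"pics/c{k}.png",np.hstack(out))
E
python3 - <<'E'
from h import *
x,y=.445,-.185
r.move_l([x,y,.105],v=.2); st()
h=r.move_l([x,y,.083],v=.04,force_limit=6); s=st(h)
E
```

```text
12.72 [ 0.4455 -0.1852  0.1061] 0.0202 [-0.1 -0.2 -4.8] [0.03 0.04 0.06]
True 13.18 [ 0.4454 -0.1854  0.0871] 0.0201 [ 0.9 -1.8  6.9] [-0.11  0.04 -0.01]
```

Contact comes at TCP z of about 0.090, as predicted. First knock next.

```bash
cat >> h.py <<'E'
def knock(x,y,v=.22,up=.145):
    r.move_l([x,y,up],v=.2)
    f0=r.sense()["ft_force"]
    h=r.move_l([x,y,.084],v=v,force_limit=70); st(("hit",h))
    r.move_l([x,y,up+.03],v=.2); r.pause(.1); return st("up")
E
python3 - <<'E'
from h import *
knock(.445,-.185); snap(6)
E
```

```text
('hit', False) 14.05 [ 0.4447 -0.185   0.083 ] 0.0201 [-3.3  0.1 10.7] [ 0.52  0.52 -0.16]
up 14.76 [ 0.4443 -0.1847  0.1725] 0.0205 [-0.4 -0.1 -5. ] [ 0.01  0.01 -0.06]
```

View pics/c6.png

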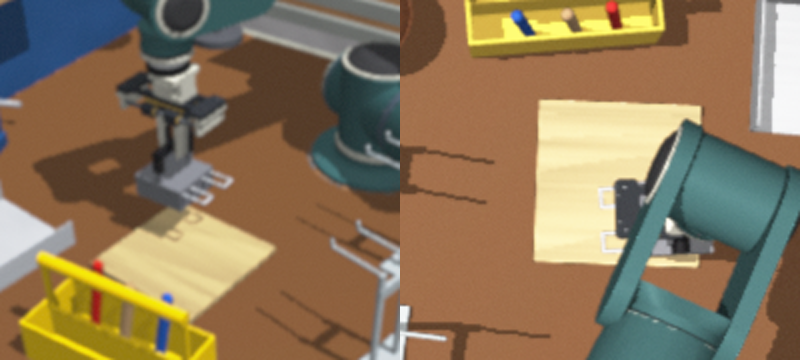

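The weight still reads about 5 N and the board is bare, so nothing has fallen. I'll keep knocking, checking the averaged weight after each one and stopping when it drops.

```bash
cat >> h.py <<'E'
def wt():
    a=[]
    for _ in range(10): r.pause(.02); a.append(r.sense()["ft_force"][2])
    return -np.mean(a)
E
python3 - <<'E'
from h import *
w0=wt(); print("w0",w0)
for i in range(2):
    knock(.445,-.185,v=.25); w=wt(); print("w",w)
    if w<w0-.4: break
snap(7)
E
```

```text
w0 4.908732017985204
('hit', False) 15.72 [ 0.4458 -0.1856  0.0857] 0.0211 [-2.4 -0.   2.7] [0.39 0.46 0.03]
up 16.43 [ 0.4445 -0.1847  0.1732] 0.0206 [-0.1 -0.2 -5. ] [0.08 0.05 0.  ]
w 4.988853117258076
('hit', False) 17.28 [ 0.4458 -0.1856  0.0857] 0.0205 [-2.6  0.9  3.5] [0.35 0.47 0.05]
up 17.99 [ 0.4444 -0.1847  0.1732] 0.02 [ 0.3 -0.4 -4.8] [-0.    0.04 -0.06]
w 4.899994178382864
```

View pics/c7.png

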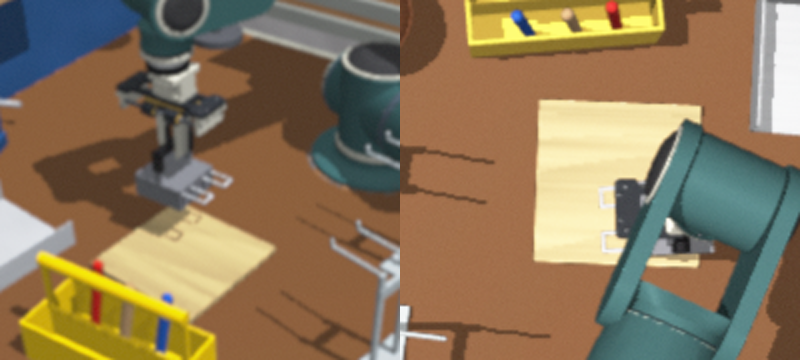

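The arm ended 2–3 mm short, so it was probably already slowing at contact. I'll strike further into the travel, with a force stop.

```bash
cat >> h.py <<'E'
def knock(x,y,v=.22,up=.165,low=.079,fl=28):
    r.move_l([x,y,up],v=.25)
    h=r.move_l([x,y,low],v=v,force_limit=fl); st(("hit",h))
    r.move_l([x,y,up],v=.25); r.pause(.1); w=wt(); st(("up w",round(w,2))); return w
E
python3 - <<'E'
from h import *
for i in range(2):
    w=knock(.445,-.185)
    if w<4.5: break
snap(8)
E
```

```text
('hit', True) 18.94 [ 0.4449 -0.1859  0.0783] 0.0206 [-8.5  1.5 20.8] [0.02 1.47 0.23]
('up w', np.float64(3.77)) 19.71 [ 0.4446 -0.1848  0.1636] 0.0203 [ 0.3 -0.4 -3.8] [ 0.02 -0.01  0.02]
```

View pics/c8.png

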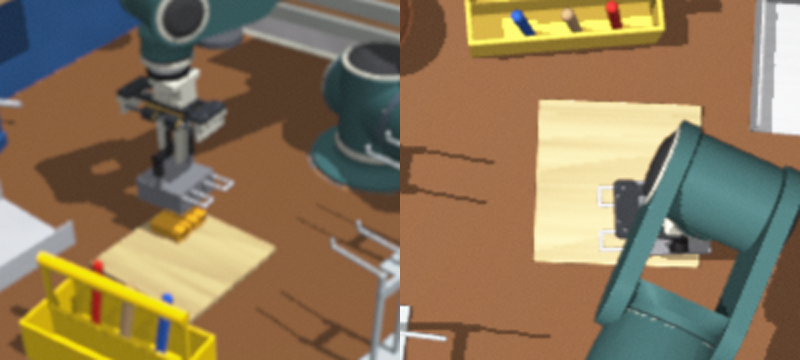

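The weight fell to 3.8 N and amber wax shows on the board under the mould (scene crop at 180,224), one bar or both. I'll rise and move aside to see.

```bash
python3 - <<'E'
from h import *
r.move_l([.445,-.185,.20],v=.25); r.move_l([.52,-.06,.20],v=.25); print(wt())
snap(9)
d=np.load("pics/scene9.npy")
for m in models.silhouettes("scene","bar_a")+models.silhouettes("top","bar_a"):
    print(m["confidence"],m["bbox"],m["mask"].sum())
im=cv2.imread("pics/scene9.png")
cv2.imwrite("pics/c9z.png",cv2.resize(im[170:270,190:310],None,fx=6,fy=6,interpolation=2))
E
```

```text
3.1297331456710893
0.69 [236.5, 197.3, 252.2, 214.0] 114
0.31 [277.4, 274.5, 331.7, 317.2] 1846
0.55 [352.0, 243.6, 360.6, 253.9] 167
```

View pics/c9.png

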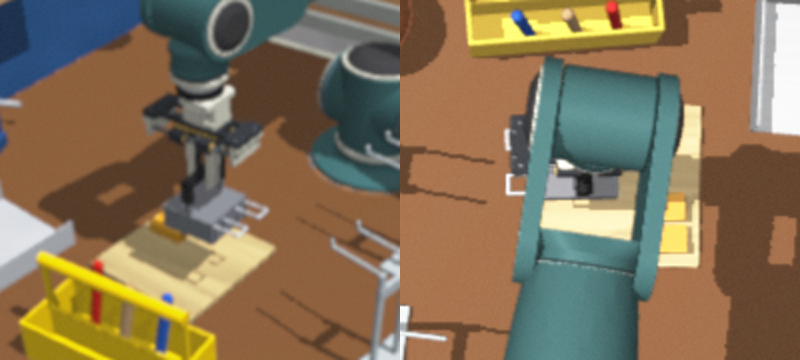

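View pics/c9z.png

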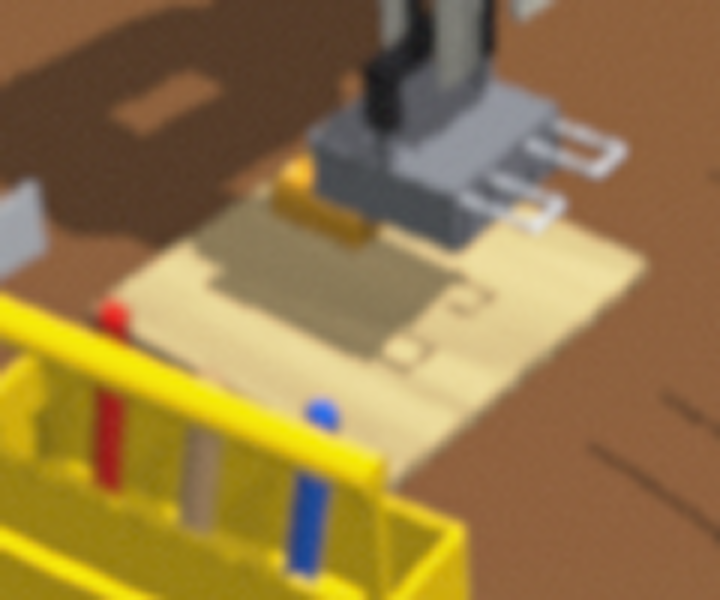

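The top view shows both bars lying on the board, at crop (675,207) and (675,238). The weight of 3.1 N matches an empty mould. I'll set it down on the free corner of the board and let go.

```bash
python3 - <<'E'
from h import *
x,y=.562,-.065
r.move_l([x,y,.15],v=.2); r.move_l([x,y,.10],v=.15)
h=r.move_l([x,y,.087],v=.04,force_limit=4); st(h)
r.let_go(); st("open")
r.move_l([x,y,.25],v=.2); st()
r.move_pose([.35,-.42,.35],QF); st()
snap(10)
for n in("scene","top"):
    for lab in("bar_a","mould"):
        d=np.load(f"pics/{n}10.npy")
        for m in models.silhouettes(n,lab):
            if m["confidence"]>.3 and n=="top":
                P,_,_=cloud(n,d,m["mask"]); print(n,lab,m["confidence"],m["bbox"],np.round(np.median(P,0),3),np.round(np.percentile(P,2,axis=0),3),np.round(np.percentile(P,98,axis=0),3))
E
```

```text
False 22.63 [ 0.562  -0.065   0.0869] 0.0202 [ 1.3  0.9 -3. ] [-0.01  0.05  0.01]
open 23.86 [ 0.562 -0.065  0.087] 0.0927 [-0.3  0.1  0.1] [ 0.06 -0.01 -0.04]
 24.82 [ 0.5617 -0.0649  0.2485] 0.093 [ 0.4 -0.5 -0.7] [ 0.02 -0.    0.01]
 26.39 [ 0.3506 -0.4194  0.3496] 0.0928 [ 0.6 -0.2 -0.5] [ 0.03 -0.06 -0.01]
top bar_a 0.78 [338.2, 242.5, 361.9, 256.3] [ 0.422 -0.181  0.036] [ 0.403 -0.217  0.018] [ 0.442 -0.149  0.043]
top bar_a 0.56 [336.9, 223.3, 361.8, 243.9] [ 0.469 -0.181  0.035] [ 0.449 -0.217  0.01 ] [ 0.493 -0.148  0.042]
top bar_a 0.51 [274.0, 180.5, 323.4, 219.2] [ 0.56  -0.057  0.055] [ 0.515 -0.111  0.03 ] [0.612 0.025 0.121]
top mould 0.73 [272.6, 178.3, 323.8, 220.7] [ 0.563 -0.058  0.055] [ 0.515 -0.11   0.026] [ 0.612 -0.009  0.121]
top mould 0.54 [305.5, 177.6, 314.7, 215.6] [ 0.567 -0.062  0.117] [ 0.515 -0.072  0.102] [ 0.612 -0.053  0.124]
```

View pics/c10.png

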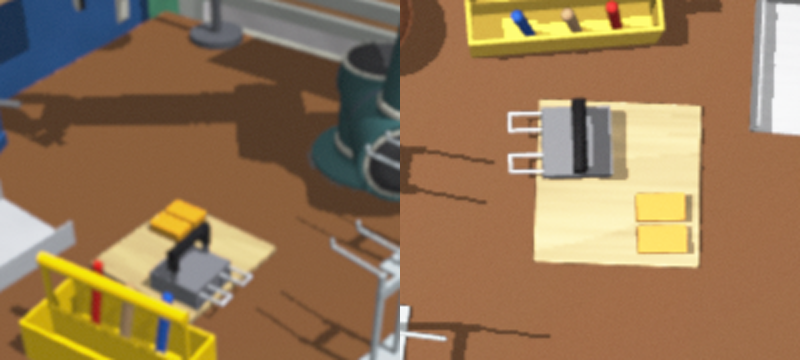

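View pics/top10.png

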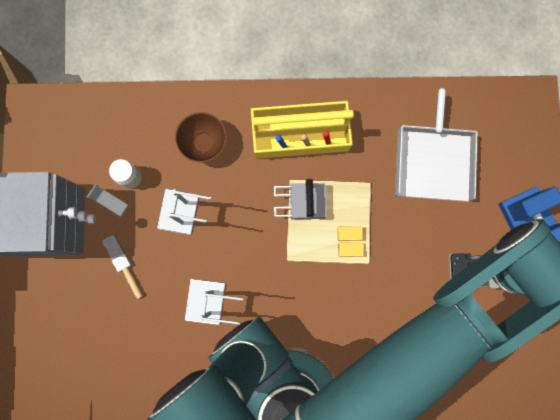

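Both bars lie flat on the board at (350,233) and (350,249), with tops at z ≈ 0.036. The empty mould rests level, face down, at (308,201), with its back at z ≈ 0.055 as expected. Everything else is where it started and the gripper is well clear.

```bash
python3 - <<'E'
from h import *
r.pause(.3); r.job_done(); st()
E
```

```text
the job is handed in; nothing more can be done
the job is handed in; nothing more can be done
```

The job is done and handed in at about 27 s of the 48 s allowed. I lifted the mould off the farther stand by its grip bar, turned it face down over the board and knocked it four times. The first three, which were probably too slow, shook nothing loose. Both bars dropped out on the fourth.

**Last checks, from the top camera:**
- **Bars:** both lie flat on the board, centred near (0.42, -0.18) and (0.47, -0.18), with tops at z ≈ 0.036 m.
- **Mould:** it stands empty and face down on its rim on the opposite corner of the board, about 30 mm clear of the bars. Its two wire loops overhang the board edge.
- **Everything else:** the other things on the bench look unmoved, and the gripper is well clear.

**Where the readings disagreed:**
- **Weight after the fourth knock:** it first read 3.8 N, as if one bar were still in. A moment later it was 3.1 N, and the pictures showed both bars out.
- **Setting down:** the contact check did not trigger before I let go. The mould had probably slipped a few millimetres in the grip and dropped at most that far, and it came to rest level.

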